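# Tug the wedge out from under the tortilla warmer's lid

### The arm

A 6-joint arm with a two-finger parallel gripper is mounted at the origin on the work surface. World frame = base frame: x ahead of the robot, y to its left, z up, the work surface at z = 0. Lengths are in m, angles in rad, forces in N, time in s.
With the tool pointing down it reaches from about 0.2 to 0.875 m from the base axis. Payload 3.4 kg.
Tool frame: the origin (TCP) lies between the finger pads; the fingertips stand 8 mm ahead of it and the grasp point (between the pads) lies 11 mm behind it; z points along the fingers, y is the line along which they close (so a half turn about z gives the same grasp; the last joint's range is limited). The gripper opens to 94 mm and grips with 3 to 60 N. Pads are 16 mm wide; open, the fingers measure 119 mm over their backs; the gripper's body (75 mm by 177 mm) begins 78 mm behind the grasp point.
Start: joints at [1.193, 0.276, 1.505, -0, 1.361, -0.121], TCP at [0.146, 0.556, 0.213] pointing down, gripper open.
Joint ranges: [-2.89, 2.89], [-0.75, 2.08], [0.22, 2.7], [-1.18, 4.32], [0.11, 2.71], [-2.7, 2.7]. Speed limits (rad/s): [2.57, 2.57, 3.14, 3.14, 3.14, 3.14].

### API

Orientations are given as a rotation vector (axis times angle).
In Python, from plant import ctrl gives the robot as it stands. The module is installed in compiled form; this text tells all that it offers. Calls block until the motion is done:
- ctrl.reach(position, orientation): joint-space move of the TCP to a pose.
- ctrl.move_linear(position, max_speed=0.15, frame=None, max_force=None): straight line of the TCP; frame=None keeps the orientation; max_speed is the mean speed in m/s. With max_force (N) it stops when the force on the tool has changed by that much, and returns True; else False.
- ctrl.move_joints(angles): joint-space move.
- ctrl.move_gripper(opening, newtons=None): opening from 0.0 (shut) to 1.0 (fully open); newtons is the grip in N (None keeps the last); returns when the fingers have stopped.
- ctrl.hold(seconds).
- ctrl.inverse_kinematics(position, orientation): joint angles nearest the present ones, or None.
- ctrl.sense(): the state.
- ctrl.camera(name): name is "scene" or "side" or "wrist"; returns a dict with "pixels" (480x640x3 uint8, red, green, blue), "depth" (480x640 float32, m along the optical axis (not along the pixel's ray), 0 where there is no reading), "fx", "fy", "cx", "cy" (pixels), "k1" (the pictures are not rectified: a ray, as slopes to the right and down, at radius r is drawn at 1 + k1 r^2 times it, then the intrinsics apply), "extrinsics" (4x4, takes a point from camera to world coordinates). Camera axes: x right, y up, looking along -z (the intrinsics and any distortion apply to the point x, -y, -z); pixel columns grow to the right and rows downward; lengths in m; the calibration is good to about 2 mm. A picture is of the moment at which its call begins.
A pose or a line that the arm cannot do raises ctrl.Unreachable and nothing moves.
- ctrl.hand_in(): hands the job in; it is judged then, once.
The state is a dict: "time": time; "joint_pos": joint angles; "joint_vel": joint speeds; "tau": joint torques, N m; "position": TCP position; "orientation": TCP orientation; "ft_force": force on the tool from outside, world axes, zero at the start; "torque": the same for the moment, N m; "gripper_width": opening from 0.0 (shut) to 1.0 (fully open); "finger_force": force on a finger pad.
Only numpy, scipy, OpenCV 4.12 (cv2) and the standard library are available. Lean on these libraries where they do the work, as an engineer would, in place of code of your own. Each camera call takes 0.05 s, during which the arm holds its last target. There are 200 camera calls.

### The job

A wooden wedge is holding the heavy lid of the black tortilla warmer ajar. Work the wedge straight back out in several small tugs, so that the lid sinks by degrees and closes fully; do not pry the lid higher and do not yank the wedge out in one go. Then put the wedge in the smooth round ceramic bowl, leaving the bowl upright and the stone molcajete where it stands.

Things in the scene. Friction and masses are not known exactly. Their poses are not given: they have to be found in the camera images.
- wedge_grip (a point): Loose wooden wedge (sizes in mm), 120 long, 32 wide, lying level, tip under the lid, underside 65 above the ledge on the warmer's front lip, which ends about below this point. Point: centre of its grip block (40 long x, 32 wide y, 34 high z), in front of the lid. x axis: towards the tip, 100 ahead; it tapers over 80 from 25 to 5 thick. Pull along -x, up to some 15 N; 90 mm frees it.
- lid (a joint): Hinge of the black warmer's flat lid (200 x 200 mm, about 0.75 kg, hinged at its far edge), rad: 0 shut, growing as it opens. Starts near 0.1 (a 20 mm gap at the front edge, which is 32 to 48 mm ahead of the wedge's point), resting on the wedge; sinks by its own weight as the wedge comes out. Warmer rim 65 mm above the ledge; knob on the lid's middle, top about 120 mm.
- bowl_rim (a point): Centre of the mouth, in the plane of the rim, of the smooth round green ceramic bowl: 184 mm across, 60 mm high, wall 5 mm, 0.6 kg, loose, upright on the ledge. z up. The wedge fits inside it lying down.
- molcajete: Stone mortar on three legs, 160 mm across, 105 mm high, its pestle sticking up to 160 mm; 2.8 kg; to be left alone. Origin on the ledge under its centre, z up. It and the bowl stand on opposite sides of the warmer, either way round.
Mind the look-alikes: they are no part of the job. There is more than one size of the part that bears wedge_grip; the job needs the smallest. There is more than one size of the part that bears bowl_rim; the job needs the larger.

How it is judged:
On the way:
1. The wedge is worked part of the way out: the lid has sunk between 0.03 and 0.075 rad and stays there for 0.15 s, not dropped in one yank (value of joint lid between 0.03 and 0.075 rad), for 0.15 s.
At the end, for the whole second after the job is handed in: The lid is shut (below 0.02 rad, 4 mm at its front edge); the wedge lies in the bowl at rest and released, the centre of its grip block within 75 mm of the bowl's centre line and no more than 12 mm above the rim; the bowl is upright within 10 degrees (value of joint lid below 0.02 rad and horizontal distance between wedge_grip and bowl_rim below 0.075 m and z of wedge_grip in the frame of bowl_rim below 0.012 m and angle between bowl_rim's own z axis and vertical below 0.17 rad and linear speed of wedge below 0.03 m/s); the robot touches nothing.
It fails at once if the lid is pried up above 0.2 rad (value of joint lid above 0.2 rad).
It fails at once if the molcajete is shifted by more than 25 mm (distance of molcajete from where it was at the start of the episode above 0.025 m).
It also fails if it takes over 45 s, if anything falls off the work surface, if the arm or the gripper's body presses on something with over 40 N, if the wrist force passes 120 N, or if a joint passes its speed limit or range.

## Working session

There is one attempt and no reset: what is moved stays moved. The work goes in short steps, each a Python script; the robot and the scene stay as the last script left them, time stands still between calls to the robot, and variables do not carry over. Pictures are saved under pics/ and viewed, at most 10 in all, crops included, and the job is handed in when it is done.

```bash
mkdir -p pics; cat > h.py <<'E'
import numpy as np, cv2
from plant import ctrl
def grab(name,fn=None):
    c=ctrl.camera(name)
    if fn: cv2.imwrite('pics/'+fn,c['pixels'][:,:,::-1])
    np.savez('/tmp/'+name+'.npz',**c)
    return c
def cloud(c):
    K=np.array([[c['fx'],0,c['cx']],[0,c['fy'],c['cy']],[0,0,1.]])
    v,u=np.mgrid[0:480,0:640]
    p=np.stack([u,v],-1).reshape(-1,1,2).astype(float)
    s=cv2.undistortPoints(p,K,np.array([float(c['k1']),0,0,0])).reshape(480,640,2)
    d=c['depth'].astype(float)
    P=np.stack([s[...,0]*d,-s[...,1]*d,-d,np.ones_like(d)],-1)
    W=(P@c['extrinsics'].T)[...,:3]
    W[d==0]=np.nan
    return W
E
python3 - <<'E'
from h import *
for n in('scene','side'):
    c=grab(n,n+'1.png'); print(n,c['extrinsics'].round(3).tolist(),c['fx'],c['k1'])
print(ctrl.sense())
E
```

```text
scene [[0.469, -0.67, 0.576, 1.196], [0.883, 0.351, -0.311, -0.427], [0.006, 0.654, 0.756, 0.912], [0.0, 0.0, 0.0, 1.0]] 485.58206676020643 0.0016902711038486763
side [[0.821, 0.256, -0.511, -0.076], [-0.571, 0.404, -0.715, -0.99], [0.023, 0.878, 0.477, 0.69], [0.0, 0.0, 0.0, 1.0]] 496.602911188658 -0.027558704251353285
{'time': 0.1, 'joint_pos': array([ 1.19300405e+00,  2.76502795e-01,  1.50601145e+00, -2.44286097e-05,
        1.36070131e+00, -1.21020889e-01]), 'joint_vel': array([-2.29011810e-03, -2.65504231e-03, -2.79593630e-03, -7.46048258e-05,
        1.27864983e-03, -1.65670181e-03]), 'tau': array([ 1.61190219e-03, -4.05454123e+01, -2.37779099e+01,  7.04394327e-02,
        2.99038575e-02, -5.22799451e-05]), 'position': array([0.1458643 , 0.5556683 , 0.21270579]), 'orientation': array([-4.02172028e-01, -3.11536267e+00,  2.47933829e-03]), 'ft_force': array([ 0.31814209,  0.01932656, -0.36476541]), 'torque': array([ 0.0001257 ,  0.02557388, -0.05278943]), 'finger_force': 0.0, 'gripper_width': 1.0004957509977264}
```

View pics/scene1.png

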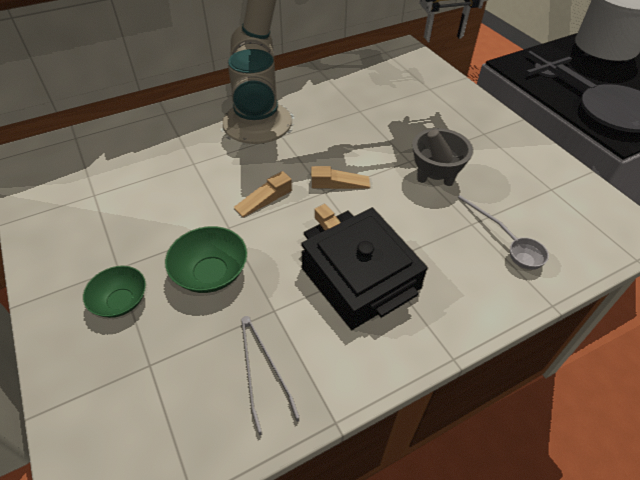

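View pics/side1.png

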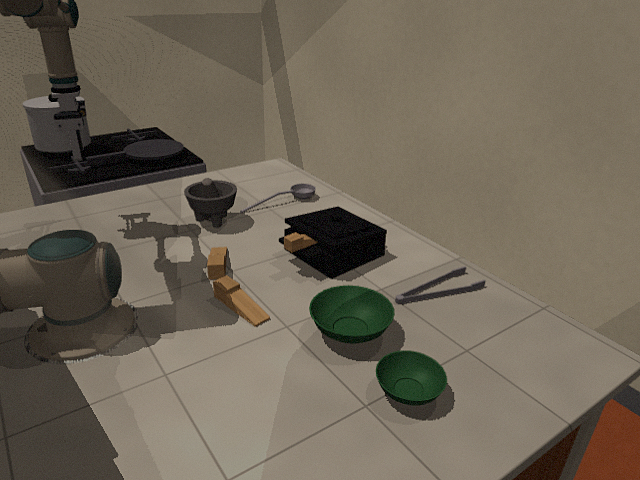

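Scene view: the wedge candidates are the one under the lid at (327,216), and two loose, longer ones at (265,195) and (340,178). The bowls are the larger at (207,260) and the smaller at (115,292). The molcajete is at (441,158). I choose the wedge under the lid and the bowl at (207,260), and will measure both.

```bash
cat > m.py <<'E'
from h import *
def run(n,wbox,bbox,seeds):
    c=dict(np.load('/tmp/%s.npz'%n)); W=cloud(c); hsv=cv2.cvtColor(c['pixels'],cv2.COLOR_RGB2HSV)
    def comp(mask,uv):
        k,l,s,ce=cv2.connectedComponentsWithStats(mask.astype(np.uint8)); 
        best=min(range(1,k),key=lambda i:np.hypot(*(ce[i]-uv))+(1e3 if s[i][4]<40 else 0)); return l==best
    H,S,V=[hsv[...,i] for i in range(3)]
    wood=(H>8)&(H<24)&(S>110)&(V>70); green=(H>40)&(H<85)&(S>80)
    for name,m,uv in seeds:
        m=comp(wood if m=='w' else green,uv); P=W[m]; P=P[~np.isnan(P[:,0])]
        print(n,name,m.sum(),'lo',np.percentile(P,2,axis=0).round(3),'hi',np.percentile(P,98,axis=0).round(3))
        if name[0]=='b':
            zt=np.percentile(P[:,2],99); R=P[P[:,2]>zt-0.006][:,:2].astype(np.float32)
            A=np.c_[2*R,np.ones(len(R))]; s=np.linalg.lstsq(A,(R**2).sum(1),rcond=None)[0]
            print('  rim',zt.round(4),'ctr',s[:2].round(4),'r',np.sqrt(s[2]+s[0]**2+s[1]**2).round(4))
        else:
            zt=np.percentile(P[:,2],97); T=P[P[:,2]>zt-0.005]
            r=cv2.minAreaRect((T[:,:2]*1000).astype(np.float32)); print('  top z',np.median(T[:,2]).round(4),len(T),'rect mm',np.round(r[0],1),np.round(r[1],1),round(r[2],1),'all',np.round(cv2.minAreaRect((P[:,:2]*1000).astype(np.float32)),1) if 0 else '')
    return c,W,hsv
c,W,hsv=run('scene',0,0,[('wedge','w',(327,216)),('look1','w',(265,195)),('look2','w',(340,178)),('bowl','g',(207,260)),('bsmall','g',(115,292))])
# lid: flat black surface
H,S,V=[hsv[...,i] for i in range(3)]
k=(V<60)&(W[...,2]>.06)&(W[...,2]<.1); k[:, :290]=0;k[:,440:]=0;k[:200]=0
P=W[k]; X=P[~np.isnan(P[:,0])]; print('lid',len(X),np.percentile(X,[2,50,98],axis=0).round(3).tolist())
r=cv2.minAreaRect((X[:,:2]*1000).astype(np.float32)); print(np.round(r[0]),np.round(r[1]),r[2])
print(np.round(cv2.boxPoints(r)).tolist())
print('table',W[330,150],W[250,500]); 
m=(W[...,2]>.05)&(W[...,2]<.17); m[:,:405]=0;m[:,480:]=0;m[:120]=0;m[190:]=0; print('molc',np.nanpercentile(W[m],[2,50,98],axis=0).round(3).tolist())
run('side',0,0,[('wedge','w',(299,241)),('bowl','g',(352,318))])
im=c['pixels'][160:300,220:440,::-1]; cv2.imwrite('pics/crop1.png',cv2.resize(im,None,fx=3.5,fy=3.5,interpolation=cv2.INTER_CUBIC))
E
python3 m.py
```

```text
scene wedge 268 lo [ 0.5   -0.061  0.068] hi [ 0.557 -0.03   0.101]
  top z 0.0988 102 rect mm [531.1 -44.9] [67.4 28.1] 9.3 all 
scene look1 799 lo [ 0.298 -0.195  0.004] hi [ 0.354 -0.047  0.047]
  top z 0.0451 187 rect mm [314.6 -69.6] [42.3 50.6] 9.2 all 
scene look2 763 lo [0.323 0.015 0.004] hi [0.408 0.152 0.047]
  top z 0.0448 182 rect mm [341.3  43.5] [50.8 44.6] 62.5 all 
scene bowl 4107 lo [ 0.402 -0.407  0.004] hi [ 0.568 -0.246  0.061]
  rim 0.0615 ctr [ 0.486  -0.3263] r 0.0875
scene bsmall 2403 lo [ 0.406 -0.588  0.002] hi [ 0.527 -0.474  0.044]
  rim 0.0446 ctr [ 0.4674 -0.5299] r 0.063
lid 6627 [[0.532, -0.127, 0.061], [0.699, -0.043, 0.091], [0.774, 0.07, 0.1]]
[654. -27.] [275. 199.] 5.430723667144775
[[508.0, 59.0], [527.0, -140.0], [801.0, -114.0], [782.0, 85.0]]
table [ 0.57120711 -0.49143501  0.00179304] [7.47799966e-01 3.17526227e-01 5.46133008e-04]
molc [[0.39, 0.265, 0.056], [0.466, 0.327, 0.096], [0.534, 0.409, 0.145]]
side wedge 332 lo [ 0.496 -0.063  0.049] hi [0.587 0.053 0.1  ]
  top z 0.0986 99 rect mm [516.4 -46.8] [41.5 35. ] 5.3 all 
side bowl 3663 lo [ 0.403 -0.412  0.006] hi [ 0.569 -0.244  0.062]
  rim 0.0621 ctr [ 0.4849 -0.3281] r 0.0879
```

View pics/crop1.png

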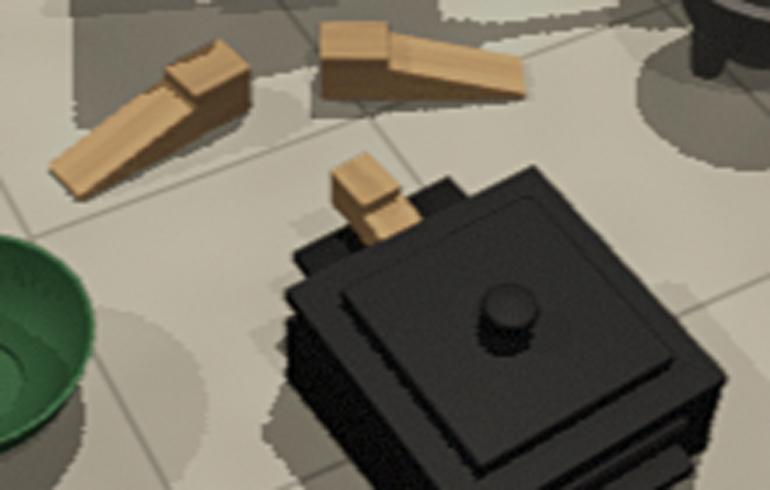

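The crop shows the narrow wedge with its block at scene (325,212), tapering under the lid, and clearly smaller than the two loose ones. Its height (top 0.099), width and yaw (5.3°) all fit the description. I'll move above it and check from the wrist camera.

```bash
cat >> h.py <<'E'
from scipy.spatial.transform import Rotation as Ro
YAW=np.radians(5.4)
def down(yaw):
    s,c=np.sin(yaw),np.cos(yaw)
    return Ro.from_matrix(np.array([[-c,-s,0],[-s,c,0],[0,0,-1.]])).as_rotvec()
AX=np.array([np.cos(YAW),np.sin(YAW),0])
E
python3 - <<'E'
from h import *
ctrl.move_linear([0.146,0.556,0.32],0.2)
ctrl.reach([0.46,-0.05,0.22],down(YAW))
c=grab('wrist','wrist1.png'); s=ctrl.sense(); print(s['time'],s['joint_pos'].round(2),s['position'])
W=cloud(c); hsv=cv2.cvtColor(c['pixels'],cv2.COLOR_RGB2HSV); H,S,V=[hsv[...,i] for i in range(3)]
m=(H>8)&(H<24)&(S>90)&(V>60)&(W[...,2]>.05)&(W[...,0]>.46)
P=W[m]; T=P[P[:,2]>.094]; print(len(P),len(T),np.median(T[:,2]) if len(T) else 0)
if len(T)>20: print(cv2.minAreaRect((T[:,:2]*1000).astype(np.float32)), cv2.minAreaRect((P[:,:2]*1000).astype(np.float32)))
E
```

```text
3.2833 [-0.26  0.1   1.71  0.    1.33 -1.92] [ 0.46021431 -0.0494111   0.22008782]
3412 1979 0.09734786760881392
((512.7291259765625, -44.400917053222656), (40.73999786376953, 31.979581832885742), 7.055229187011719) ((531.15771484375, -42.595497131347656), (78.07290649414062, 36.9393424987793), 7.420331954956055)
```

View pics/wrist1.png

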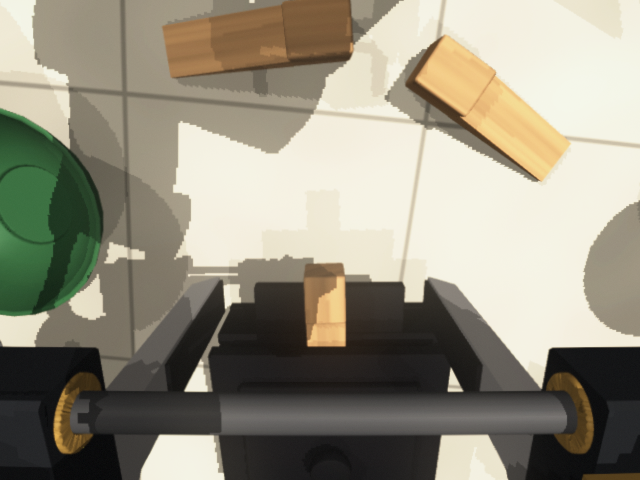

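Wrist view: block top spans (304–346, 264–322). The lip is wider than the fingers' span, so the tips must stay above 0.065. I'll grasp high on the block, slightly back from its centre, and make the first tugs.

```bash
sed -i 's/radians(5.4)/radians(6.2)/' h.py; cat >> h.py <<'E'
def lid():
    c=grab('scene'); W=cloud(c); V=c['pixels'].max(-1)
    k=(V<70)&(W[...,2]>.04)&(W[...,2]<.11); k[:,:290]=0;k[:,440:]=0;k[:200]=0
    P=W[k]; L=(P-[0.5145,-0.0455,0])@np.c_[AX,[-AX[1],AX[0],0],[0,0,1]]
    Z=L[(abs(L[:,1])<.09)&(L[:,0]>.06)&(L[:,0]<.22)&(abs(L[:,1])>.03)]; a=np.polyfit(Z[:,0],Z[:,2],1)
    for _ in range(4):
        r=Z[:,2]-np.polyval(a,Z[:,0]); q=abs(r)<.005; a=np.polyfit(Z[q,0],Z[q,2],1)
    return -a[0]
E
python3 - <<'E'
from h import *
print('lid',lid())
G=np.array([0.5145,-0.0455,0])-0.006*AX
ctrl.reach(G+[0,0,.17],down(YAW))
print(ctrl.move_linear(G+[0,0,.078],0.1,max_force=6), ctrl.sense()['position'])
ctrl.move_gripper(0.0,25); s=ctrl.sense(); print(s['gripper_width']*94,s['finger_force'],s['ft_force'],s['position'])
p0=s['position']; d=0
for i in range(3):
    d+=.008
    print(ctrl.move_linear(p0-d*AX,0.03,max_force=25)); ctrl.hold(.2)
    s=ctrl.sense(); print(d,s['position'],s['ft_force'],s['gripper_width']*94,s['time'])
print('lid',lid())
cv2.imwrite('pics/scene2.png',cv2.resize(np.load('/tmp/scene.npz')['pixels'][160:330,240:460,::-1],None,fx=3,fy=3))
E
```

```text
lid 0.088044304430789
False [ 0.509097   -0.04630296  0.07866978]
32.08588930198289 24.691371023654938 [-1.63939479  1.43240995  1.23140097] [ 0.50802576 -0.04575187  0.07792268]
False
0.008 [ 0.49996827 -0.04691514  0.07797683] [ 1.1528523  -1.23305184 -0.7213462 ] 31.791535641440188 6.3917
False
0.016 [ 0.49157553 -0.04739679  0.07793132] [-0.46890273  0.15569905  1.0809901 ] 32.190799744427444 7.0083
False
0.024 [ 0.48378568 -0.04834757  0.07790446] [ 0.4549404   0.24365001 -0.67919656] 32.13927829646493 7.625
lid 0.05982314608024165
```

View pics/scene2.png

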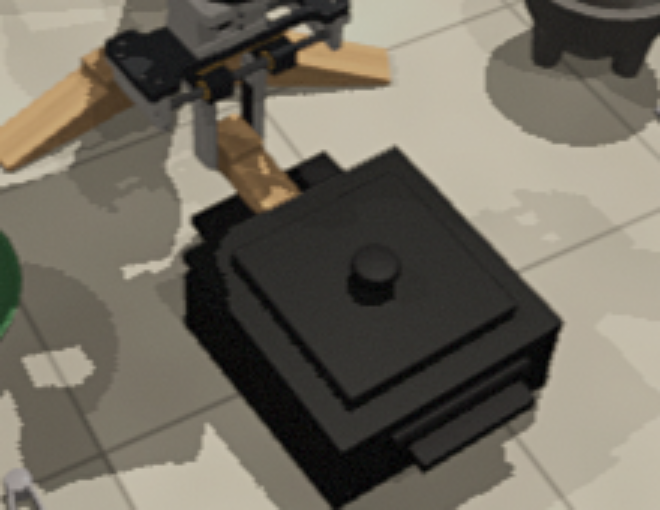

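The picture shows the wedge gripped and partly drawn at crop (250,165), with the lid lower (0.088 → 0.060 rad). I'll go on with small tugs.

```bash
python3 - <<'E'
from h import *
p0=np.array([.50803,-.04575,.0779]); d=.024
for i in range(9):
    d+=.008
    st=ctrl.move_linear(p0-d*AX,0.04,max_force=25); ctrl.hold(.25)
    s=ctrl.sense(); print(round(d,3),st,s['ft_force'].round(1),round(s['gripper_width']*94,1),round(s['time'],2),round(lid(),4))
E
```

```text
0.032 False [-0.2  0.3  0.9] 32.1 8.28 0.0489
0.04 False [0.3 0.3 1.5] 31.8 8.93 0.0403
0.048 False [ 0.3 -0.   2.1] 31.7 9.57 0.0284
0.056 False [-0.3 -0.6 -0.2] 32.0 10.22 0.0005
0.064 False [-0.3 -0.5 -0.1] 32.5 10.88 -0.0016
0.072 False [ 0.1  0.4 -0.6] 31.9 11.53 -0.0008
0.08 False [-0.4  0.7 -1.8] 32.1 12.18 0.0002
0.088 False [-0.6 -0.3 -0.4] 31.8 12.82 -0.0016
0.096 False [ 0.1  0.3 -0.8] 32.3 13.47 -0.0006
```

```bash
python3 - <<'E'
from h import *
s=ctrl.sense(); p=s['position']
ctrl.move_linear([p[0],p[1],.18],.15)
B=np.array([.4855,-.327,0]); T=B-.041*AX
ctrl.move_linear(T+[0,0,.18],.15)
print(ctrl.move_linear(T+[0,0,.07],.1,max_force=5),ctrl.sense()['position'])
print(ctrl.move_linear(T+[0,0,.033],.025,max_force=3.5)); s=ctrl.sense(); print(s['position'],s['ft_force'],s['gripper_width']*94,s['time'])
grab('scene'); cv2.imwrite('pics/scene3.png',cv2.resize(np.load('/tmp/scene.npz')['pixels'][180:320,120:340,::-1],None,fx=3,fy=3))
E
```

```text
False [ 0.44519347 -0.33183632  0.07063501]
True
[ 0.44383366 -0.33061397  0.03818664] [-1.04740666  0.65240938  0.53617519] 31.592057317974394 18.7417
```

View pics/scene3.png

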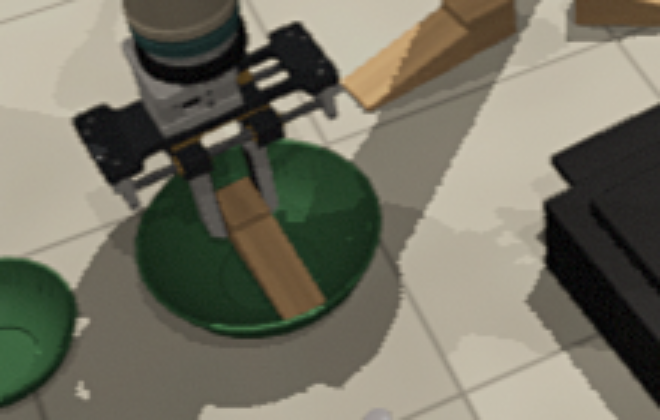

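The wedge lies inside the bowl (crop 260,245), touching the wall. I'll open slightly and withdraw.

```bash
python3 - <<'E'
from h import *
p=ctrl.sense()['position']
ctrl.move_gripper(.44); s=ctrl.sense(); print(s['ft_force'])
ctrl.move_linear([p[0],p[1],.09],.06); ctrl.move_linear([p[0],p[1],.25],.15); ctrl.move_linear([.36,-.25,.32],.2)
print('lid',lid(),ctrl.sense()['time'])
import m
m.run('scene',0,0,[('wedge','w',(205,262)),('bowl','g',(207,260))])
cv2.imwrite('pics/scene4.png',np.load('/tmp/scene.npz')['pixels'][:,:,::-1])
E
```

```text
[ 0.34707049 -0.13530581 -0.49204246]
lid -0.0010545151720112755 22.2917
scene wedge 576 lo [0.322 0.014 0.003] hi [0.408 0.139 0.047]
  top z 0.0449 134 rect mm [341.8  43.3] [50.9 45.6] 62.5 all 
scene look1 1054 lo [ 0.3   -0.194  0.004] hi [ 0.353 -0.047  0.047]
  top z 0.0451 196 rect mm [316.2 -69.7] [44.1 50.7] 12.1 all 
scene look2 576 lo [0.322 0.014 0.003] hi [0.408 0.139 0.047]
  top z 0.0449 134 rect mm [341.8  43.3] [50.9 45.6] 62.5 all 
scene bowl 3299 lo [ 0.401 -0.408  0.005] hi [ 0.57  -0.244  0.061]
  rim 0.0617 ctr [ 0.4862 -0.3261] r 0.0875
scene bsmall 2398 lo [ 0.406 -0.588  0.002] hi [ 0.527 -0.474  0.044]
  rim 0.0442 ctr [ 0.4675 -0.5298] r 0.0629
lid 7761 [[0.529, -0.125, 0.061], [0.679, -0.039, 0.081], [0.774, 0.068, 0.092]]
[655. -26.] [275. 201.] 5.702785491943359
[[508.0, 60.0], [528.0, -140.0], [801.0, -113.0], [781.0, 87.0]]
table [ 0.57059666 -0.49149828  0.00090337] [0.74820147 0.31685944 0.00136299]
molc [[0.39, 0.265, 0.056], [0.466, 0.327, 0.096], [0.533, 0.408, 0.144]]
side wedge 332 lo [ 0.496 -0.063  0.049] hi [0.587 0.053 0.1  ]
  top z 0.0986 99 rect mm [516.4 -46.8] [41.5 35. ] 5.3 all 
side bowl 3663 lo [ 0.403 -0.412  0.006] hi [ 0.569 -0.244  0.062]
  rim 0.0621 ctr [ 0.4849 -0.3281] r 0.0879
scene wedge 626 lo [ 0.432 -0.346  0.027] hi [ 0.547 -0.311  0.055]
  top z 0.0524 171 rect mm [ 450.4 -330.9] [41.7 30.9] 8.8 all 
scene bowl 3299 lo [ 0.401 -0.408  0.005] hi [ 0.57  -0.244  0.061]
  rim 0.0617 ctr [ 0.4862 -0.3261] r 0.0875
```

View pics/scene4.png

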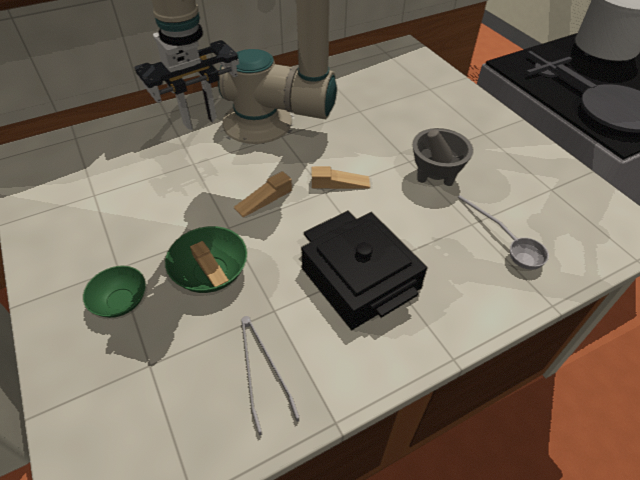

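The lid is shut. The wedge rests in the upright larger bowl at (208,263), with its grip block 36 mm from the bowl's centre and below the rim. The molcajete hasn't moved and the arm is clear.

```bash
python3 -c "
from plant import ctrl
ctrl.hold(.3); print(ctrl.hand_in())"
```

```text
the job is handed in; nothing more can be done
None
```

I worked the wedge out in 8 mm tugs until the lid closed fully, put it in the larger green bowl, which stayed upright, left the molcajete where it stood, and handed the job in at about 23 s; no verdict was returned.

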